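# Tuck the tea box's cover under its lip

## Robot

A 6-joint arm with a two-finger parallel gripper is mounted at the origin on a cart in front of the work surface, level with it; the furniture and walls round the work are solid. World frame = base frame: x ahead of the robot, y to its left, z up, the work surface at z = 0. Lengths are in m, angles in rad, forces in N, time in s.
With the tool pointing down it reaches from about 0.35 to 0.925 m from the base axis. Payload 6.4 kg.
Tool frame: the origin (TCP) lies at the very end of the fingers, on their centre line; the grasp point (between the pads) lies 19 mm behind it; z points along the fingers, y is the line along which they close (so a half turn about z gives the same grasp; the last joint's range is limited). The gripper opens to 85 mm and grips with 20 to 120 N. Pads are 22 mm wide; open, the fingers measure 114 mm over their backs; the gripper's body (76 mm by 85 mm) begins 54 mm behind the grasp point. The pads swing forward as they close: fully open they stand 13 mm farther back than shut.
Start: joints at [-1.418, 0.245, 1.558, -0, 1.339, -0.174], TCP at [0.209, -0.616, 0.231] pointing down, gripper open.
Joint ranges: [-3.13, 3.13], [-1.02, 2.26], [0.13, 2.54], [-0.95, 4.09], [0.21, 2.88], [-2.74, 2.74]. Speed limits (rad/s): [2.57, 2.57, 3.14, 3.14, 3.14, 3.14].

## Interface

Orientations are given as a unit quaternion [x, y, z, w].
In Python, from bench import robot, eyes, models gives the robot as it stands. Calls block until the motion is done:
- robot.move_to(position, orientation): joint-space move of the TCP to a pose.
- robot.line_to(position, ori=None, rate=0.15): straight line of the TCP; ori=None keeps the orientation; rate is the mean speed in m/s.
- robot.move_j(angles): joint-space move.
- robot.command_gripper(opening, newtons=None): finger opening in m; newtons is the grip in N (None keeps the last); returns when the fingers have stopped.
- robot.hold(seconds).
- robot.solve_ik(position, orientation): joint angles nearest the present ones, or None.
- robot.get_state(): the state.
- eyes.snapshot(name): name is "side" or "top" or "wrist"; returns a dict with "img" (384x512x3 uint8, red, green, blue), "z_map" (384x512 float32, m along the optical axis (not along the pixel's ray), 0 where there is no reading), "fov_y" (degrees; the focal length in pixels is half the picture's height over the tangent of half this angle, whatever the lens; pixels are square), "cx", "cy" (the principal point, pixels), "R" (3x3) and "t" (3): a world point X has camera coordinates R X + t. Camera axes: x right, y down, z forward; pixel columns grow to the right and rows downward; lengths in m; the calibration is good to about 2 mm. A picture is of the moment at which its call begins.
A pose or a line that the arm cannot do raises robot.PlanningError and nothing moves.
- robot.close_job(): hands the job in; it is judged then, once.
Trained networks look in the newest picture that a camera, given by its name, has taken for a name from the list of things; names that differ only in an ending like _2 or _b are one class to them, and where a whole thing is asked for, a point or a joint stands for the part that bears it (a point fixed in the world has none). Each returns a list of dicts, best first, with "confidence" (0 to 1); they miss things now and then, are a little off and sometimes report something else, mostly with a low value. They report only what shows in the picture. A call takes as long as a camera call.
- models.recognise(query, camera): "rect" ([left, top, width, height] in pixels, round what is visible of it).
- models.masks_of(query, camera): "region" (384x512 bool, what is visible of it) and "rect" ([left, top, width, height] in pixels, round what is visible of it).
The state is a dict: "t": time; "joint_positions": joint angles; "joint_velocities": joint speeds; "joint_efforts": joint torques, N m; "position": TCP position; "tool_rot": TCP orientation; "wrist_force": force on the tool from outside, world axes, zero at the start; "wrist_torque": the same for the moment, N m; "grip_width": finger opening in m; "grip_force": force on a finger pad.
Only numpy, scipy, OpenCV 4.12 (cv2) and the standard library are available. Lean on these libraries where they do the work, as an engineer would, in place of code of your own. Each camera call takes 0.05 s, during which the arm holds its last target. There are 200 camera calls.

## Task

Close the tea box with the fingertips alone: push the standing cover over from behind until it lies flat on the box, then push it along by its ridge until its free edge is fully home beneath the metal lip, so that it stays shut when you let go. Do not grip or lift anything, touch the cover only from its outside, leave the box where it stands and do not disturb the mug, the jar and the shaker.

Things in the scene. Friction and masses are not known exactly. Their poses are not given: they have to be found in the camera images.
- tea_box: Open wooden box of tea envelopes, 200 (x) x 124 (y) x 50 mm (z), 2.5 kg, standing loose. Origin: centre of its underside. x runs from hinge end to lip end: the way the cover folds and then slides; z up. Hinge axis along y at x = -83, z = 54 mm at the start. Cheeks beside the hinge (|y| 54 to 62 mm, x = -96 to -50) rise to z = 62 mm.
- lip_mouth (a point): Mouth of the steel lip that bridges the box's far end (124 mm wide), at mid-width: box x = 46, z = 60.5 mm, the height of the lip's underside. The lip is flat from x = 56 to 90 mm, 5 mm thick (top z = 65.5); before that its front edge is turned up as a lead-in, tip at x = 46, z = 69 to 72 mm.
- cover (a joint): Hinge of the wooden cover, rad: 0 flat on the box, 1.57 upright, up to 2.1 leaning back away from the lip. Flap 104 mm wide, 5 mm thick (2.5 mm each side of the hinge axis; top at z = 56.5 mm when flat). A weak spring (0.05 N m/rad, rest near 1.75) raises it if let go untucked; folding takes 1 to 2 N. Tucked, it rises to about 0.04 rad against the lip.
- runner (a joint): Slide of the hinge axis in its slots along the box's +x, m: 0 at the start, 0.022 = stop, fully home. Friction about 4 N; stays where it is left. At 0 the flat cover's free edge is at box x = 42 mm, short of the lip; at 0.022 it is at 64 mm, 18 mm inside the lip's mouth. If slid forward before folding, the cover lands on top of the lip.
- cover_hinge (a point): Middle of the cover's hinge axis; moves with the runner.
- cover_edge (a point): Middle of the cover's free edge, 125 mm from the hinge axis.
- cover_ridge (a point): Foot of the upright face of the cover's cross ridge, at mid-width, 88 mm from the hinge axis on the outer face (away from the lip while it stands, on top when flat). The ridge is 70 mm wide, 8 mm high; the upright face looks towards the hinge, the other side slopes down towards the free edge to 105 mm from the axis.
- cover_lining: The cork lining of the cover's inner face, 112 x 96 mm, fixed to the cover and turning with it; not to be touched. Origin on the hinge axis, at mid-width; its x axis points along the cover to the free edge, its z axis out of the outer face.
- mug: Dotted white mug, 80 mm across, 114 mm with its handle, 91 mm high, standing beyond the box. Origin: at its underside, midway along its length with the handle (the cup's axis is 17 mm to its +y, the handle points to its -y).
- honey_jar: Honey jar with a yellow lid, 71 mm wide, 86 mm high, standing beyond the box. Origin: centre of its underside.
- salt_shaker: Grey and clear salt shaker, 44 mm wide, 90 mm high, standing beyond the box. Origin: centre of its underside.

How it is judged:
On the way:
1. the cover is folded down flat, still short of home (value of joint cover below 0.15 rad and value of joint runner below 0.014 m), for 0.04 s.
At the end, for the whole second after the job is handed in: The cover lies under the lip (joint cover below 0.08 rad, runner beyond 0.017 m of 0.022 m) and rests there by itself; the box is within 40 mm and the mug, jar and shaker within 20 mm of where they stood (value of joint cover below 0.08 rad and value of joint runner above 0.017 m and velocity of joint cover between -0.05 and 0.05 rad/s and distance of tea_box from where it was at the start of the episode below 0.04 m and linear speed of tea_box below 0.02 m/s and distance of each of mug, honey_jar, salt_shaker from where it was at the start of the episode below 0.02 m); the robot touches nothing.
It fails at once if the mug, jar or shaker is moved more than 20 mm, lifted or tipped (distance of any of mug, honey_jar, salt_shaker from where it was at the start of the episode above 0.02 m or angle between any of mug, honey_jar, salt_shaker's own z axis and vertical above 0.3 rad).
It fails at once if the box is lifted or tilted (height (world z) of tea_box above 0.008 m or angle between tea_box's own z axis and vertical above 0.06 rad).
It fails at once if the box is shoved more than 40 mm (distance of tea_box from where it was at the start of the episode above 0.04 m).
It fails at once if the cover is gripped: the fingers press on its inner, cork-lined face (contact force between the fingers and cover_lining above 1 N).
It also fails if it takes over 42 s, if anything falls off the work surface, if the arm or the gripper's body presses on something with over 40 N, if the wrist force passes 120 N, or if a joint passes its speed limit or range.

## Working session

There is one attempt and no reset: what is moved stays moved. The work goes in short steps, each a Python script; the robot and the scene stay as the last script left them, time stands still between calls to the robot, and variables do not carry over. Pictures are saved under pics/ and viewed, at most 10 in all, crops included, and the job is handed in when it is done.

```bash
mkdir -p pics
cat > h.py <<'E'
import numpy as np, cv2
from bench import robot, eyes, models
def cloud(s):
    z=s["z_map"]; f=192/np.tan(np.radians(s["fov_y"]/2))
    v,u=np.mgrid[:z.shape[0],:z.shape[1]]
    c=np.stack([(u-s["cx"])/f*z,(v-s["cy"])/f*z,z],-1)
    return (c-s["t"])@np.asarray(s["R"])   # R^T (c-t)
def save(s,n): cv2.imwrite("pics/"+n+".png",s["img"][...,::-1])
E
python3 - <<'E'
from h import *
ims=[]
for c in("side","top"):
    s=eyes.snapshot(c); ims.append(s["img"]); P=cloud(s); np.save(c+".npy",P)
    print(c,"campos",-np.asarray(s["R"]).T@s["t"])
    for q in("tea_box","cover","cover_ridge","lip_mouth","mug","honey_jar","salt_shaker"):
        m=models.masks_of(q,c)
        for d in m[:2]:
            p=P[d["region"]&(s["z_map"]>0)]
            print(q,round(d["confidence"],2),d["rect"],np.round(np.percentile(p,[3,50,97],axis=0),3).tolist() if len(p) else None)
            np.save(f"m_{q}_{c}.npy",m[0]["region"])
cv2.imwrite("pics/a.png",cv2.resize(np.vstack(ims)[...,::-1],None,fx=.78,fy=.78))
print(robot.get_state())
E
```

```text
side campos [ 0.42487575 -0.38450954  0.78429951]
tea_box 0.89 [187.1, 154.1, 95.7, 138.1] [[0.445, -0.119, 0.016], [0.502, 0.006, 0.063], [0.567, 0.09, 0.17]]
cover 0.85 [191.2, 158.1, 54.1, 54.4] [[0.446, 0.063, 0.063], [0.494, 0.079, 0.126], [0.544, 0.095, 0.177]]
cover_ridge 0.93 [188.9, 156.4, 52.7, 51.0] [[0.446, 0.063, 0.066], [0.493, 0.078, 0.127], [0.542, 0.094, 0.176]]
lip_mouth 0.64 [224.0, 236.5, 54.8, 41.3] [[0.46, -0.109, 0.065], [0.512, -0.085, 0.067], [0.57, -0.062, 0.073]]
mug 0.8 [259.2, 118.0, 38.5, 40.3] [[0.648, 0.151, 0.009], [0.689, 0.196, 0.06], [0.724, 0.25, 0.092]]
honey_jar 0.72 [304.4, 217.6, 41.2, 47.7] [[0.644, -0.134, 0.006], [0.672, -0.108, 0.082], [0.714, -0.07, 0.089]]
honey_jar 0.62 [187.1, 157.8, 95.8, 133.2] [[0.446, -0.119, 0.021], [0.503, 0.006, 0.063], [0.567, 0.089, 0.17]]
salt_shaker 0.81 [297.2, 167.7, 18.7, 30.8] [[0.686, 0.033, 0.01], [0.699, 0.042, 0.057], [0.718, 0.061, 0.091]]
top campos [0.46800054 0.05389283 1.105517  ]
tea_box 0.67 [221.6, 182.3, 105.5, 70.3] [[0.448, -0.112, 0.005], [0.507, -0.014, 0.047], [0.568, 0.086, 0.167]]
tea
[... 821 characters left out ...]
12e+00,  2.45058806e-01,  1.55781713e+00, -1.26098620e-05,
        1.33869608e+00, -1.74064642e-01]), 'joint_velocities': array([ 4.33779138e-04,  2.05692370e-03,  1.50243025e-04, -4.13887433e-04,
       -7.74325510e-04, -3.06567901e-05]), 'joint_efforts': array([-1.10924841e-03, -4.29483104e+01, -3.26406956e+01, -1.22925194e-04,
        3.53940186e-04, -3.46124089e-06]), 'position': array([ 0.20868053, -0.61559677,  0.2313074 ]), 'tool_rot': array([ 9.86680161e-01,  1.62672248e-01, -6.24564413e-06,  1.02560639e-05]), 'wrist_force': array([0.59470564, 0.31942243, 0.21847727]), 'wrist_torque': array([-0.01935863, -0.02068108,  0.00739372]), 'grip_force': 0.0, 'grip_width': 0.0851309862504204}
```

View pics/a.png

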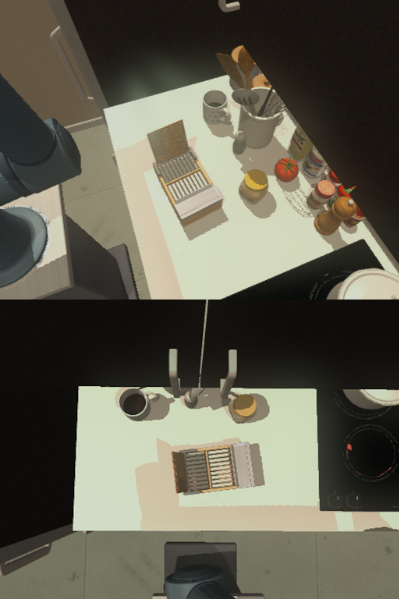

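Run:
```python
from h import *
for c in("side","top"):
    P=np.load(c+".npy"); L=np.load(f"m_lip_mouth_{c}.npy"); 
    p=P[L]; p=p[(p[:,2]>.06)&(p[:,2]<.0685)]
    print(c,"lip",len(p),cv2.minAreaRect(p[:,:2].astype(np.float32)))
    B=np.load(f"m_tea_box_{c}.npy"); q=P[B]; q=q[(q[:,2]>.04)&(q[:,2]<.075)]
    r=cv2.minAreaRect(q[:,:2].astype(np.float32)); print("box",r,cv2.boxPoints(r).round(3).tolist())
    C=np.load(f"m_cover_{c}.npy"); k=P[C]; k=k[k[:,2]>.08]
    cen=np.median(k,0); n=np.linalg.svd(k-k.mean(0),full_matrices=0)[2][2]; print("cover n",n,cen)
```

```text
side lip 868 ((0.5153899788856506, -0.08642066270112991), (0.12189960479736328, 0.04195041209459305), 9.131876945495605)
box ((0.5080140829086304, -0.018659621477127075), (0.12494473904371262, 0.199716717004776), 7.607078552246094) [[0.43299999833106995, 0.07199999690055847], [0.45899999141693115, -0.12600000202655792], [0.5830000042915344, -0.10899999737739563], [0.5569999814033508, 0.08900000154972076]]
cover n [ 0.26691536 -0.85797933 -0.43889369] [0.49268231 0.07997687 0.13447234]
top lip 919 ((0.5168161392211914, -0.08658754825592041), (0.1210564598441124, 0.044730667024850845), 8.370573043823242)
box ((0.5081825256347656, -0.019687682390213013), (0.12387151271104813, 0.19949771463871002), 7.9227824211120605) [[0.43299999833106995, 0.07100000232458115], [0.460999995470047, -0.12700000405311584], [0.5830000042915344, -0.10999999940395355], [0.5559999942779541, 0.08799999952316284]]
cover n [-0.13608006  0.98954555 -0.04776833] [0.49413412 0.08020693 0.14206547]
```

```bash
cat >> h.py <<'E'
C=np.array([.508,-.019]); A=np.radians(7.9); BX=np.array([np.sin(A),-np.cos(A)]); BY=np.array([np.cos(A),np.sin(A)])
def W(x,z,y=0.): return [*(C+BX*x+BY*y),z]
def Q(s):
    a=np.radians(97.9 if s>0 else -82.1)/2; return [np.cos(a),np.sin(a),0,0]
def tcp(phi,r=.062):
    pt=lambda l,h: np.array([-.083+l*np.sin(phi)-h*np.cos(phi), .054+l*np.cos(phi)+h*np.sin(phi)])
    p=pt(r,.0025); xs=[p[0]]+[k[0] for k in(pt(.088,.0105),pt(.125,.0025)) if k[1]>p[1]]
    return min(xs)-.011,p[1]
E
python3 - <<'E'
from h import *
print([np.round(tcp(p),4).tolist() for p in np.linspace(-.18,np.pi/2,8)])
for s in(1,-1): print(s,robot.solve_ik(W(-.16,.28),Q(s)))
s=1 if abs(robot.solve_ik(W(-.16,.28),Q(1))[5])<abs(robot.solve_ik(W(-.16,.28),Q(-1))[5]) else -1
p=robot.get_state()["position"]
robot.command_gripper(0.0,30)
robot.move_to(W(-.165,.28),Q(s))
robot.line_to(W(-.155,.125),rate=.15)
S=robot.get_state(); print(s,S["t"],S["position"],W(-.155,.125),S["wrist_force"],S["grip_width"])
sn=eyes.snapshot("side"); cv2.imwrite("pics/b.png",cv2.resize(sn["img"][60:300,130:400,::-1],None,fx=2.2,fy=2.2))
E
```

```text
[[-0.1201, 0.1146], [-0.0983, 0.116], [-0.0769, 0.1136], [-0.0626, 0.1075], [-0.0504, 0.0981], [-0.0408, 0.0859], [-0.0345, 0.0718], [-0.032, 0.0565]]
1 [ 5.49058460e-02 -1.39383532e-01  1.86846348e+00 -4.44089210e-16
  1.41251270e+00 -8.29751649e-02]
-1 NoneTraceback (most recent call last):
  File "<stdin>", line 4, in <module>
TypeError: 'NoneType' object is not subscriptable
```

Run:
```python
from h import *
robot.command_gripper(0.0,30)
robot.move_to(W(-.165,.28),Q(1))
robot.line_to(W(-.155,.125),rate=.15)
S=robot.get_state(); print(S["t"],S["position"],W(-.155,.125),S["wrist_force"],S["grip_width"])
sn=eyes.snapshot("side"); cv2.imwrite("pics/b.png",cv2.resize(sn["img"][60:300,130:400,::-1],None,fx=2.2,fy=2.2))
```

```text
5.6 [0.48749526 0.13458698 0.12601293] [np.float64(0.4866960953642423), np.float64(0.13452896680193788), 0.125] [ 0.4936796  -0.19644323  0.82152763] -0.00024276140964280007
```

View pics/b.png

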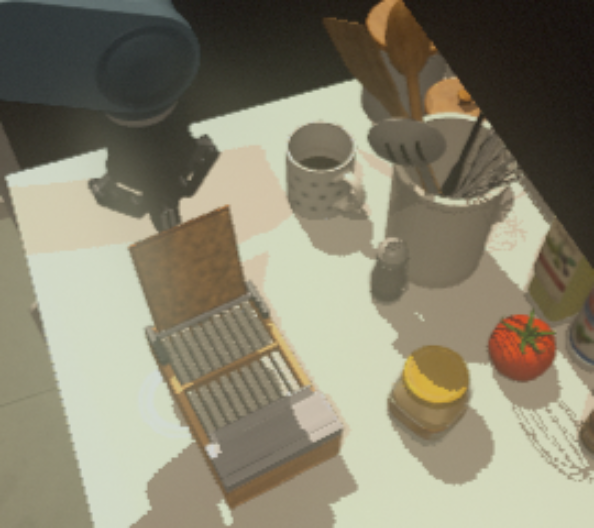

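The picture shows the closed fingertips behind the standing cover, about mid-width (165,215), and clear of the mug (320,165). Now I'll fold.

Run:
```python
from h import *
f=lambda: robot.get_state()["wrist_force"]
f0=f()
for p in np.linspace(-.15,np.pi/2-.02,10):
    x,z=tcp(p); robot.line_to(W(x+.001,z+.0005),rate=.06)
    print(round(p,2),np.round(f()-f0,1))
x,z=robot.get_state()["position"][:2],None
for z in np.arange(.0570,.052,-.0007):
    robot.line_to(W(-.031,z),rate=.02); d=f()-f0
    if d[2]>3.5: break
S=robot.get_state(); print(S["t"],z,S["position"],d)
sn=eyes.snapshot("side"); cv2.imwrite("pics/c.png",cv2.resize(sn["img"][60:300,130:400,::-1],None,fx=2.2,fy=2.2))
```

```text
-0.15 [ 1.6 -0.   0.5]
0.04 [0.5 1.4 1.2]
0.23 [1.2 0.8 0.9]
0.42 [-0.1  0.2 -0.1]
0.61 [1.3 0.1 0.2]
0.79 [0.9 1.  0.3]
0.98 [1.  0.5 0.7]
1.17 [0.8 0.1 1.1]
1.36 [1.  0.2 0.8]
1.55 [0.3 0.8 0.7]
10.4917 0.055600000000000004 [0.50400487 0.01169226 0.05618556] [-0.2418531   1.18232554  6.33862809]
```

View pics/c.png

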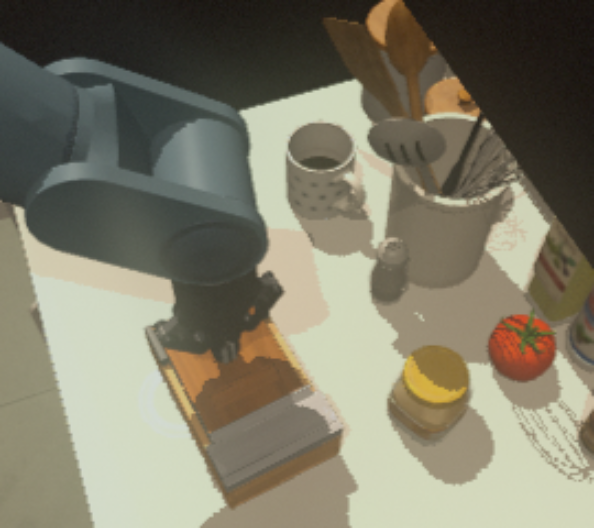

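The cover lies flat, finger on it at (228,350), and its edge meets the lip mouth near (270,400). Next I slide it.

Run:
```python
from h import *
f0=np.array([.49,-.2,.82])
z=.0560
for x in [-.02,-.012]+list(np.arange(-.008,.0185,.002)):
    robot.line_to(W(x,z),rate=.03); S=robot.get_state(); d=S["wrist_force"]-f0
    a=(S["position"][:2]-C)@BX
    print(round(x,4),round(a,4),round(-d[:2]@BX,1),round(d[2],1))
    if -d[:2]@BX>14: break
print(S["t"])
sn=eyes.snapshot("side"); cv2.imwrite("pics/d.png",cv2.resize(sn["img"][60:300,130:400,::-1],None,fx=2.2,fy=2.2))
```

```text
-0.02 -0.0194 -0.2 2.9
-0.012 -0.0116 0.9 3.3
-0.008 -0.0079 1.1 3.3
-0.006 -0.006 3.8 4.6
-0.004 -0.0039 3.8 3.5
-0.002 -0.0018 2.7 3.7
0.0 0.0002 3.9 3.4
0.002 0.0022 4.5 4.6
0.004 0.0042 2.2 4.1
0.006 0.0062 3.3 3.8
0.008 0.0082 3.3 2.9
0.01 0.0102 3.4 3.8
0.012 0.0122 2.6 2.6
0.014 0.0137 5.4 3.0
0.016 0.0142 11.6 4.1
0.018 0.0156 12.9 5.6
15.0083
```

View pics/d.png

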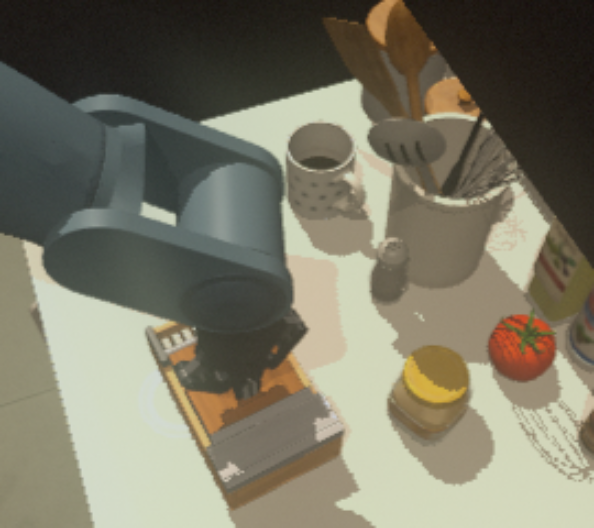

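The force steps up after about 21 mm of travel, which means the stop is reached. The picture shows the cover under the lip near (250,410). I'll back off and check.

Run:
```python
from h import *
robot.line_to(W(.008,.057),rate=.03)
robot.line_to(W(.006,.12),rate=.08)
robot.line_to(W(-.13,.28),rate=.2)
robot.hold(.5); S=robot.get_state(); print(S["t"],S["wrist_force"])
sn=eyes.snapshot("side"); cv2.imwrite("pics/e.png",cv2.resize(sn["img"][120:300,150:350,::-1],None,fx=3,fy=3))
P=cloud(sn); L=models.masks_of("lip_mouth","side")[0]["region"]; p=P[L]; p=p[(p[:,2]>.06)&(p[:,2]<.0685)]
print(cv2.minAreaRect(p[:,:2].astype(np.float32)))
b=np.stack([(P[...,:2]-C)@BX,(P[...,:2]-C)@BY,P[...,2]],-1)
m=(abs(b[...,1])<.03)&(b[...,2]>.045)&(b[...,2]<.1)
for x in np.arange(-.08,.09,.005):
    k=m&(abs(b[...,0]-x)<.0025); print(round(x,3),k.sum(),np.round(np.median(b[k][:,2]),4) if k.any() else None,end="; ")
```

```text
18.1833 [-0.06441575 -0.68360894 -0.18951057]
((0.5179471373558044, -0.08990512043237686), (0.12092532217502594, 0.04112108424305916), 7.139711856842041)
-0.08 8 0.0452; -0.075 10 0.0461; -0.07 0 None; -0.065 15 0.0593; -0.06 61 0.0596; -0.055 48 0.0583; -0.05 55 0.0583; -0.045 43 0.0583; -0.04 54 0.0588; -0.035 55 0.059; -0.03 49 0.0589; -0.025 51 0.0591; -0.02 56 0.0592; -0.015 50 0.0595; -0.01 56 0.0598; -0.005 48 0.0601; 0.0 63 0.0603; 0.005 48 0.0605; 0.01 57 0.0605; 0.015 59 0.0606; 0.02 55 0.061; 0.025 19 0.0675; 0.03 63 0.0688; 0.035 80 0.0665; 0.04 62 0.0639; 0.045 18 0.072; 0.05 82 0.0715; 0.055 65 0.0674; 0.06 68 0.0672; 0.065 64 0.067; 0.07 63 0.0669; 0.075 66 0.067; 0.08 62 0.0671; 0.085 67 0.0672;
```

View pics/e.png

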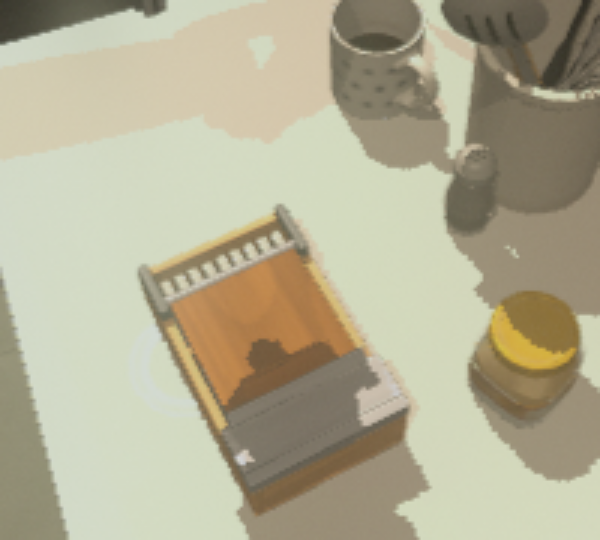

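The cover is tucked under the lip: its slope is about 0.038 rad, the ridge is next to the lip's lead-in, and the mug, jar and shaker are undisturbed. I'm handing in.

```bash
python3 -c "
from h import *
print(robot.close_job())"
```

```text
the job is handed in; nothing more can be done
None
```

The job is handed in: the tea box is closed, with the cover resting at about 0.04 rad under the lip and slid about 20 mm to its stop; the box moved about 3 mm, and the mug, jar and shaker were not touched. The hand-in call returned no verdict.

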